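# Refill the battery-pack magazine

### The arm

A 6-joint arm with a two-finger parallel gripper is mounted at the origin on the work surface. World frame = base frame: x ahead of the robot, y to its left, z up, the work surface at z = 0. Lengths are in m, angles in rad, forces in N, time in s.
With the tool pointing down it reaches from about 0.35 to 0.85 m from the base axis. Payload 8.1 kg.
Tool frame: the origin (TCP) lies midway between the tips of the shut fingers; the grasp point (between the pads) lies 19 mm behind it (robot.grip_point_offset is the distance from the TCP to the grasp point, in m); z points along the fingers, y is the line along which they close (so a half turn about z gives the same grasp; the last joint's range is limited). The gripper opens to 93 mm and grips with 3 to 60 N. Pads are 15 mm wide; open, the fingers measure 128 mm over their backs; the gripper's body (75 mm by 188 mm) begins 65 mm behind the grasp point.
Start: joints at [1.244, 0.13, 1.488, -0, 1.523, -0.085], TCP at [0.144, 0.583, 0.182] pointing down, gripper open.
Joint ranges: [-2.96, 2.96], [-0.89, 2.26], [0.02, 2.5], [-1.34, 4.48], [0, 2.73], [-2.66, 2.66]. Speed limits (rad/s): [2.39, 2.39, 2.79, 3.14, 3.14, 3.14].

### API

Orientations are given as a rotation vector (axis times angle).
In Python, from plant import robot, read_camera, job gives the robot as it stands.
- The arm moves only by the shell command python3 -m inch 'ROWS' [FORCE]. ROWS is JSON, one flat list of numbers, 5 for each row, row after row: the shift along the world's x, y, z in mm, then the turn about the world's z in degrees, then the opening in per cent of the stroke, from 0 (shut) to 100 (fully open). In form: [dx, dy, dz, yaw, hand, dx, dy, dz, yaw, hand, ...]. A call has 1 to 10 rows; each row is the pose to reach, as a shift and turn from the pose commanded when the call began; what a row does not reach only later rows make up. A row lasts 1/12 s, in which the tool goes at most 41.7 mm and 7.16 degrees, less where a joint would pass 70% of its speed; a pose out of reach is approached as far as the arm can. A call with a gripper value outside its range is refused whole. The fingers move at their own pace and stop on an object; FORCE is the grip in N (left out, the last holds). Time passes only in rows, so rows that repeat a pose let the fingers close. It gives the time, the measured TCP pose, the force, the opening and the grip force at its end, in the units of the state.
- robot.read_state(): the state, without advancing time (a new reading comes with each control period).
- read_camera(name): name is "scene" or "top"; returns a dict with "image" (384x512x3 uint8, blue, green, red), "K" (3x3 intrinsics, pixels), "D" ([k1, k2, p1, p2, k3] as OpenCV has them; the pictures are not rectified), "extrinsics" (4x4, takes a point from world to camera coordinates). Camera axes: x right, y down, z forward; pixel columns grow to the right and rows downward; lengths in m; the calibration is good to about 2 mm. A picture is of the moment at which its call begins. There is no depth.
- job.close_job(): hands the job in; it is judged then, once.
The state is a dict: "t": time; "q": joint angles; "dq": joint speeds; "joint_torque": joint torques, N m; "tool_pos": TCP position; "orientation": TCP orientation; "force": force on the tool from outside, world axes, zero at the start; "wrist_torque": the same for the moment, N m; "opening": finger opening in m; "gripper_force": force on a finger pad.
Only numpy, scipy, OpenCV 4.12 (cv2) and the standard library are available. Lean on these libraries where they do the work, as an engineer would, in place of code of your own. Each camera call takes 0.05 s, during which the arm holds its last target. There are 200 camera calls.

### The job

Refill the spring-loaded battery magazine on the soldering bench: unscrew its red captive cap and swing it aside on its arm, then push every battery pack on the table down into the shaft, one after another, until the spring lips have snapped back over it. Then swing the cap back over the mouth to its stop and screw it fully home, leaving the solder spool, screwdriver and multimeter where they are.

Things in the scene. Friction and masses are not known exactly. Their poses are not given: they have to be found in the camera images.
- pack1: Rechargeable battery pack, blue shell with black ends and a blank paper label on top: a flat block 90 (own x) x 50 (own y) x 26 (own z) mm, 0.14 kg, lying flat on the table mat at the start. Origin: centre of its underside, z up. Between two and four packs are present in a run; absent ones read None all the time.
- pack2: Rechargeable battery pack, green shell with black ends and a blank paper label on top: a flat block 90 (own x) x 50 (own y) x 26 (own z) mm, 0.14 kg, lying flat on the table mat at the start. Origin: centre of its underside, z up. Between two and four packs are present in a run; absent ones read None all the time.
- pack3: Rechargeable battery pack, orange shell with black ends and a blank paper label on top: a flat block 90 (own x) x 50 (own y) x 26 (own z) mm, 0.14 kg, lying flat on the table mat at the start. Origin: centre of its underside, z up. Between two and four packs are present in a run; absent ones read None all the time.
- pack4: Rechargeable battery pack, white shell with black ends and a blank paper label on top: a flat block 90 (own x) x 50 (own y) x 26 (own z) mm, 0.14 kg, lying flat on the table mat at the start. Origin: centre of its underside, z up. Between two and four packs are present in a run; absent ones read None all the time.
- magazine: Spring-loaded pack magazine bolted to the table: an upright shaft, inside 94 (own x) x 54 (own y) mm, with clear long side walls (at own +y and -y), 162 mm tall to the top of its yellow collar. Origin: centre of its underside, at table height, z up. A pack goes in flat, its x along the magazine's x, either way round. Four packs fill it, with 9 mm of follower travel to spare.
- mouth (a point): Centre of the magazine's mouth at the collar's top, 162 mm above the table; axes as the magazine's. The collar's long sides flare from 54 to 64 mm apart. Lower a pack until its underside is 10 mm below this point (16 mm stands out for the fingers) and let go: it settles on the lips' slopes, 12 to 22 mm below. Then push the middle of its top with closed fingers to 30 mm below this point, 4 mm past the lips, so they snap over it.
- lips (a point): Mid-point between the two orange spring lips at the ends (own -x, +x) of the mouth, at the height of their flat undersides, 136 mm above the table. Their noses stand 39 mm from the centre; their tops slope. Passing a pack takes about 8 to 20 N. Below, a white sprung follower (7 to 10 N) lifts the stack against the lips: the top pack's underside is then at 110 mm, each lower one 26 mm lower.
- post (a point): Axis of the vertical hinge post of the swing arm, 88 mm from the mouth's centre along the magazine's +x, at the height of the collar's top. The post is 20 mm thick.
- cap_grip (a point): Middle of the red screw cap, on its axis, at the height to grip: an upright fluted cylinder, 50 mm in diameter, 26 mm tall (13 mm above and below this point), white stripe on top, on the free end of the steel swing arm, 88 mm from the post. The arm's top is 14 mm above the collar's; under the cap it is a 60 mm disc. Screwed home, this point is 192 mm above the table.
- cap (a joint): Turn of the screw cap relative to its arm, rad: 0 screwed home, growing anticlockwise seen from above (unscrewing) to a stop at 2.2; starts at 0 to 0.12. It rises 6 mm per rad. Home, the 48 mm brass plug below it stands 9 mm deep in the collar and locks the arm; it is clear from about 1.6 rad on. It stays where it is left; about 0.06 N m turns it.
- swing (a joint): Swing of the cap's steel arm about the post, rad: 0 at its stop with the cap centred over the mouth, growing clockwise seen from above to a stop at 1.9; the cap goes from the mouth round the magazine's +y side towards +x. Beyond about 1.4 the mouth is free for a gripper. It stays where it is left; about 1 N at the cap moves it, e.g. pushing the cap sideways.
- spool: Bystander: spool of solder wire standing on its flange, 64 mm in diameter, 42 mm tall. Origin: centre of its underside.
- screwdriver: Bystander: red-handled screwdriver lying flat, 190 mm long along its x.
- meter: Bystander: yellow hand multimeter lying flat, 140 x 72 x 34 mm. Origin: centre of its underside.
Things that resemble listed ones, but are neither listed nor needed, are in the scene too. There is more than one size of the magazine; the job needs the larger.

How it is judged:
On the way, in this order (a step that is already met when the one before it is completed fails the run):
1. the cap is unscrewed and swung clear of the mouth on its arm (at least 1.1 rad) (value of joint swing above 1.1 rad), for 0.2 s.
2. every pack present lies flat in the shaft below the spring lips, the cap still aside (z of pack1 in the frame of magazine between 0 and 0.113 m and horizontal distance between each of pack1, pack2, pack3, pack4 and magazine below 0.008 m and angle between the z axis of each of pack1, pack2, pack3, pack4 and the z axis of magazine, either way round below 0.08 rad and z of pack2 in the frame of magazine between 0 and 0.113 m and z of pack3 in the frame of magazine between 0 and 0.113 m and z of pack4 in the frame of magazine between 0 and 0.113 m and value of joint swing above 0.9 rad), for 0.3 s.
At the end, for the whole second after the job is handed in: Every pack present is in the magazine, flat (within 0.08 rad) and centred (8 mm), with its top not more than 3 mm above the undersides of the lips, at rest; the swing arm is within 0.1 rad of its stop over the mouth and the cap within 0.2 rad of fully screwed home (z of pack1 in the frame of magazine between 0 and 0.113 m and horizontal distance between each of pack1, pack2, pack3, pack4 and magazine below 0.008 m and angle between the z axis of each of pack1, pack2, pack3, pack4 and the z axis of magazine, either way round below 0.08 rad and z of pack2 in the frame of magazine between 0 and 0.113 m and z of pack3 in the frame of magazine between 0 and 0.113 m and z of pack4 in the frame of magazine between 0 and 0.113 m and linear speed of each of pack1, pack2, pack3, pack4 below 0.02 m/s and value of joint swing below 0.1 rad and value of joint cap below 0.2 rad); the robot touches nothing.
It fails at once if the spool is moved more than 40 mm (distance of spool from where it was at the start of the episode above 0.04 m).
It fails at once if the screwdriver is moved more than 40 mm (distance of screwdriver from where it was at the start of the episode above 0.04 m).
It fails at once if the meter is moved more than 40 mm (distance of meter from where it was at the start of the episode above 0.04 m).
Of pack1, pack2, pack3, pack4 only 2 to 4 are there at a start; the rules pass over those that are not, and their reading is None.
At some moment in a run one of pack1, pack2, pack3, pack4 may be knocked a few centimetres aside while the robot is not near it.
Once in a run the grip may slacken for a moment while it holds something.
It also fails if it takes over 210 s, if anything falls off the work surface, if the arm or the gripper's body presses on something with over 40 N, if the wrist force passes 120 N, or if a joint passes its speed limit or range.

## Working session

There is one attempt and no reset: what is moved stays moved. The work goes in short steps, Python scripts to look and compute and a shell command to move; the robot and the scene stay as the last step left them, time stands still between calls to the robot, and variables do not carry over. Pictures are saved under pics/ and viewed, at most 14 in all, crops included, and the job is handed in when it is done.

```bash
ls; mkdir -p pics
cat > h.py <<'E'
import numpy as np, cv2
from plant import robot, read_camera, job
def snap(name,save=None):
    c=read_camera(name)
    c={k:(np.array(v) if k!='image' else v) for k,v in c.items()}
    if save: cv2.imwrite('pics/'+save+'.png',c['image'])
    return c
def ray(c,uv):
    p=cv2.undistortPoints(np.array(uv,float).reshape(-1,1,2),c['K'].astype(float),c['D'].astype(float)).reshape(-1,2)
    R=c['extrinsics'][:3,:3];t=c['extrinsics'][:3,3]
    d=np.c_[p,np.ones(len(p))]@R
    return -R.T@t,d
def onz(c,uv,z):
    o,d=ray(c,uv); s=(z-o[2])/d[:,2]
    return o+d*s[:,None]
def proj(c,P):
    R=c['extrinsics'][:3,:3];t=c['extrinsics'][:3,3]
    return cv2.projectPoints(np.array(P,float).reshape(-1,1,3),cv2.Rodrigues(R)[0],t,c['K'].astype(float),c['D'].astype(float))[0].reshape(-1,2)
def tri(c1,uv1,c2,uv2):
    o1,d1=ray(c1,[uv1]);o2,d2=ray(c2,[uv2]);d1=d1[0]/np.linalg.norm(d1);d2=d2[0]/np.linalg.norm(d2)
    s=np.linalg.lstsq(np.c_[d1,-d2],o2-o1,rcond=None)[0]
    a=o1+s[0]*d1;b=o2+s[1]*d2
    return (a+b)/2,np.linalg.norm(a-b)
E
python3 - <<'E'
from h import *
for n in('scene','top'):
    c=snap(n,n+'0'); R=c['extrinsics'];print(n,-R[:3,:3].T@R[:3,3],c['K'].tolist(),c['D'])
    cv2.imwrite(f'pics/{n}0b.png',cv2.resize(c['image'],(800,600),interpolation=cv2.INTER_CUBIC))
s=robot.read_state();print(s)
E
```

```text
pics
scene [ 1.18282733 -1.03488327  0.89868511] [[498.5171696657291, 0.0, 253.3132653454364], [0.0, 498.5171696657291, 192.54849795347283], [0.0, 0.0, 1.0]] [-0.13891776  0.          0.          0.          0.        ]
top [ 0.34970205 -0.034867    1.22413863] [[398.5394117745656, 0.0, 256.18313326604977], [0.0, 398.5394117745656, 191.54322172941914], [0.0, 0.0, 1.0]] [-0.14033824  0.          0.          0.          0.        ]
{'t': 0.1, 'q': array([ 1.24358952e+00,  1.31105569e-01,  1.48917531e+00, -1.47973742e-05,
        1.52298399e+00, -8.53992843e-02]), 'dq': array([-6.42648338e-05, -2.05144459e-03, -1.19772893e-03,  5.87986757e-04,
       -7.64513142e-04, -4.02888005e-04]), 'joint_torque': array([ 1.28191823e-03, -5.61339712e+01, -4.93095767e+01,  7.69586954e-02,
        2.93089275e-02, -5.29356305e-05]), 'tool_pos': array([0.14347352, 0.58200266, 0.18127778]), 'orientation': array([-3.78864852e-01, -3.11833256e+00,  2.57548186e-03]), 'force': array([-0.04298747, -0.62206524,  0.07069733]), 'wrist_torque': array([-0.03656966,  0.01206673,  0.01627699]), 'gripper_force': 0.0, 'opening': 0.09294086813111722}
```

View pics/scene0b.png

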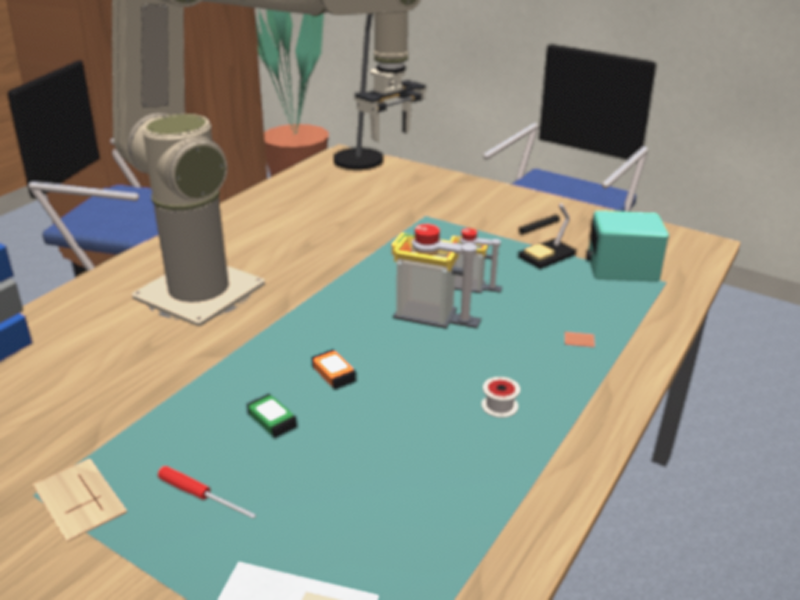

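View pics/top0b.png

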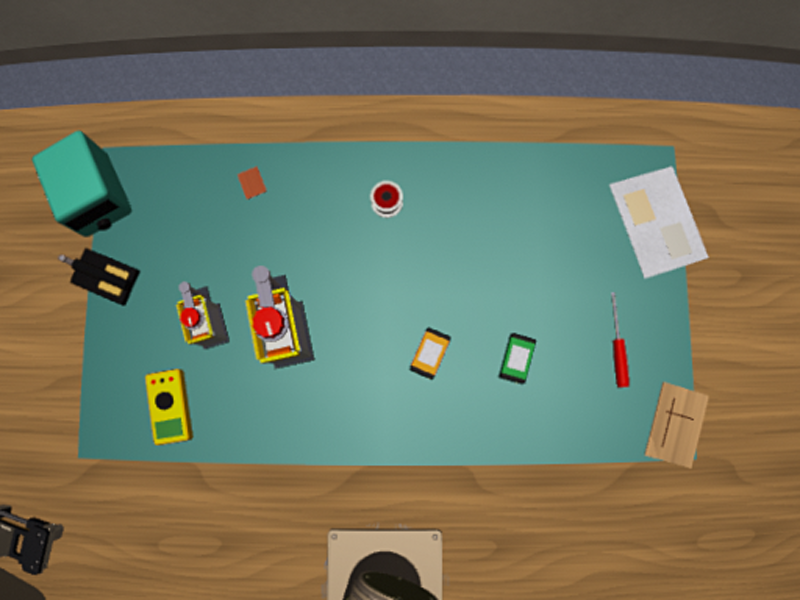

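The top view (800×600) shows the large magazine at about (270,325) with its post at (262,275), the small decoy magazine at (195,318), the orange pack at (430,353) and the green pack at (518,358). Only two packs are present. The scene view has the large cap at (427,235), orange at (333,367) and green at (272,413).

```bash
cat > m.py <<'E'
from h import *
def blobs(c,lo,hi,roi,minA=15):
    h=cv2.cvtColor(c['image'],cv2.COLOR_BGR2HSV)
    m=np.zeros(h.shape[:2],np.uint8);x0,y0,x1,y1=roi
    m[y0:y1,x0:x1]=cv2.inRange(h,np.array(lo),np.array(hi))[y0:y1,x0:x1]
    n,l,s,ce=cv2.connectedComponentsWithStats(m)
    r=[(int(s[i,4]),ce[i],(l==i).astype(np.uint8)) for i in range(1,n) if s[i,4]>=minA]
    return sorted(r,key=lambda b:-b[0])
COL=dict(orange=((8,150,120),(20,255,255)),green=((50,120,60),(75,255,255)),yellow=((24,140,120),(32,255,255)),red=((0,180,120),(5,255,255)))
def packs(c,z=.026,roi=(0,0,512,384)):
    """packs by their bright label on dark/coloured shell: min-area rect of dark+colour blob on plane z"""
    out={}
    for n in('orange','green'):
        b=blobs(c,*COL[n],roi)
        out[n]=[(a,ce.round(1)) for a,ce,_ in b[:3]]
    return out
E
python3 - <<'E'
from m import *
t=snap('top');s=snap('scene')
for n in COL:
    for nm,c in(('top',t),('scene',s)):
        for a,ce,m in blobs(c,*COL[n],(0,0,512,384))[:6]:
            r=cv2.minAreaRect(cv2.findNonZero(m));print(n,nm,a,ce.round(1),np.round(r[0],1),np.round(r[1],1),round(r[2],1))
for nm,i,(x0,y0,x1,y1) in(('topmag',t,(140,160,210,240)),('scmag',s,(240,135,330,215))):
    cv2.imwrite(f'pics/{nm}.png',cv2.resize(i['image'][y0:y1,x0:x1],None,fx=7,fy=7,interpolation=cv2.INTER_CUBIC))
E
```

```text
orange top 214 [160.8 116.6] [160.7 116.5] [16.4 13.1] 69.0
orange top 189 [274.9 225.6] [274.9 225.6] [16. 24.] 23.2
orange top 96 [264.5 299. ] [264.5 299. ] [95.  0.] 180.0
orange top 55 [178.  224.6] [178.  224.6] [ 3.6 14.8] 76.0
orange top 38 [33.9 90. ] [33.2 90.5] [ 1.5 34.1] 58.7
orange top 38 [440.5 128.3] [440.5 128. ] [30.1  1.4] 69.0
orange scene 120 [210.  235.6] [211.5 234. ] [21.9 14.8] 45.0
orange scene 37 [259.5 157.5] [259. 157.] [6. 6.] 90.0
green top 215 [331.  228.9] [331.1 228.8] [16.6 24.2] 14.9
green top 162 [107.6 273.7] [107.6 273.8] [10.  16.1] 80.5
green scene 129 [169.9 265.6] [171.9 263.7] [24.3 16.9] 41.2
yellow top 650 [105.8 257.5] [106.2 260.2] [46. 22.] 82.3
yellow top 287 [175.7 209.4] [173.9 207.6] [44.3 28.2] 78.7
yellow top 101 [127.2 207. ] [124.1 204. ] [28.6 18.2] 76.0
yellow top 19 [114.4 195.9] [114.3 196.3] [3.2 9.2] 18.4
yellow scene 127 [267.7 161.7] [271.1 159.6] [38.8 11.8] 11.3
red top 240 [170.8 205.1] [170.6 205.6] [17.8 17.8] 78.7
red top 188 [397.4 232.3] [397.5 231.9] [30.2  6.5] 85.6
red top 136 [246.9 125.2] [247. 125.] [14. 14.] 90.0
red top 92 [121.  202.1] [121.  202.5] [11. 10.] 90.0
red scene 204 [116.5 308. ] [116.5 308. ] [30.4  6.7] 26.6
red scene 86 [273.7 150.2] [273.6 150.2] [ 8.8 12.3] 69.4
red scene 18 [300.5 149.8] [300.  149.5] [3. 6.] 90.0
```

View pics/topmag.png

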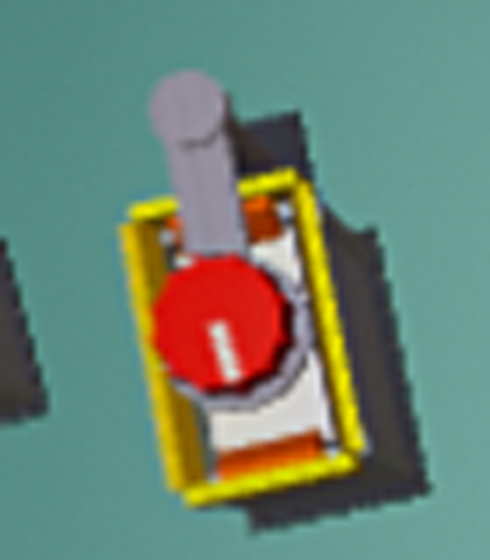

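View pics/scmag.png

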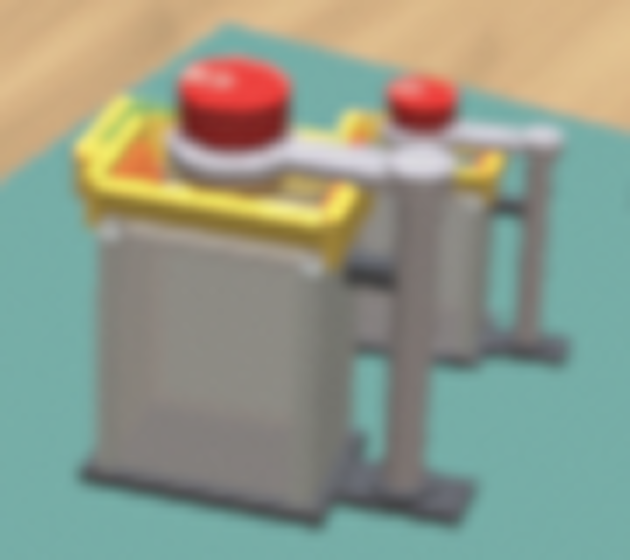

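The top crop shows the cap's top centred at crop (218,320) px, the post top at (187,105), and the collar's outer corners at (128,210), (297,170), (360,462) and (187,503). The scene crop shows the cap top ellipse centred at (235,88) and the post top at (420,160).

Run:
```python
from m import *
t=snap('top');s=snap('scene')
T=lambda x,y:(140+(x-3)/7,160+(y-3)/7)
S=lambda x,y:(240+(x-3)/7,135+(y-3)/7)
for n,a,b in(('cap',T(220,318),S(236,88)),('post',T(187,105),S(420,160)),
  ('coll +x-y',T(297,172),S(365,190)),('coll -x-y',T(360,462),S(80,155)),('coll -x+y',T(187,500),S(125,100))):
    print(n,*[np.round(q,4) for q in tri(t,a,s,b)])
P=onz(t,[T(128,210),T(297,172),T(360,462),T(187,500)],.162);print(P.round(4),P.mean(0).round(4))
e=(P[0]+P[1]-P[2]-P[3]);print('yaw',np.degrees(np.arctan2(e[1],e[0])), np.linalg.norm(P[0]-P[1]),np.linalg.norm(P[1]-P[2]))
pp=onz(t,[T(187,105)],.176)[0];print('post@176',pp, 'cap@205',onz(t,[T(220,318)],.205))
d=pp-P.mean(0);print(np.linalg.norm(d[:2]),np.degrees(np.arctan2(d[1],d[0])))
for n in('orange','green'):
    r=blobs(t,*COL[n],(220,200,360,260))[0]
    # pack incl. ends: non-mat pixels near
    h=cv2.cvtColor(t['image'],cv2.COLOR_BGR2HSV);x,y=r[1].astype(int)
    m=(~cv2.inRange(h,np.array((75,60,60)),np.array((100,255,255))));mm=np.zeros_like(m);mm[y-28:y+28,x-25:x+25]=m[y-28:y+28,x-25:x+25]
    k,l,st,ce=cv2.connectedComponentsWithStats(mm);i=1+st[1:,4].argmax()
    q=cv2.boxPoints(cv2.minAreaRect(cv2.findNonZero((l==i).astype(np.uint8))))
    Q=onz(t,q,.026);E=[Q[1]-Q[0],Q[2]-Q[1]];L=max(E,key=np.linalg.norm)
    lab=cv2.minAreaRect(r[2] is not None and cv2.findNonZero(r[2]))
    qs=cv2.boxPoints(lab);QQ=onz(t,qs,.026);E2=[QQ[1]-QQ[0],QQ[2]-QQ[1]];
    rs=blobs(s,*COL[n],(130,200,260,300))[0]
    print(n,'box',Q.mean(0).round(4),'yaw',np.degrees(np.arctan2(L[1],L[0])),[np.linalg.norm(v).round(4) for v in E],'col',QQ.mean(0).round(4),[(np.linalg.norm(v).round(4),np.degrees(np.arctan2(v[1],v[0])).round(1)) for v in E2], tri(t,lab[0],s,cv2.minAreaRect(cv2.findNonZero(rs[2]))[0]))
z=robot.read_state();from scipy.spatial.transform import Rotation as R;print(R.from_rotvec(z['orientation']).as_matrix().round(3))
```

```text
cap [0.4846 0.1904 0.2032] 0.0016
post [0.5693 0.2103 0.1822] 0.0002
coll +x-y [0.5518 0.1734 0.176 ] 0.0184
coll -x-y [0.4332 0.1411 0.1765] 0.0013
coll -x+y [0.4177 0.2068 0.1726] 0.0014
[[0.5318 0.2368 0.162 ]
 [0.5467 0.1706 0.162 ]
 [0.4338 0.1431 0.162 ]
 [0.419  0.2097 0.162 ]] [0.4828 0.19   0.162 ]
yaw 13.608202160254924 0.06791229558555023 0.11615578642374096
post@176 [0.5705463  0.21172642 0.176     ] cap@205 [[0.48370317 0.18952394 0.205     ]]
0.09037043570760893 13.886047356345124
orange box [ 0.4439 -0.0864  0.026 ] yaw -23.386504366204186 [np.float64(0.0909), np.float64(0.0535)] col [ 0.4447 -0.0874  0.026 ] [(np.float64(0.0726), np.float64(-23.4)), (np.float64(0.0483), np.float64(-113.5))] (array([ 0.44364725, -0.0885041 ,  0.02215672]), np.float64(0.0031839125754569435))
green box [ 0.4326 -0.2569  0.026 ] yaw -16.651087331404412 [np.float64(0.093), np.float64(0.0508)] col [ 0.4344 -0.2573  0.026 ] [(np.float64(0.0732), np.float64(-16.3)), (np.float64(0.0506), np.float64(-105.2))] (array([ 0.43363869, -0.2587952 ,  0.02197328]), np.float64(0.002513666314924461))
[[-0.971  0.239 -0.   ]
 [ 0.239  0.971 -0.001]
 [ 0.    -0.001 -1.   ]]
```

```bash
python3 -m inch '[0,0,40,0,100,0,0,80,0,100,340,-392,80,-71,100,340,-392,80,-71,100,340,-392,80,-71,100,340,-392,80,-71,100,340,-392,80,-71,100,340,-392,80,-71,100,340,-392,80,-71,100,340,-392,80,-71,100]' 25
python3 - <<'E'
from m import *
t=snap('top');s=snap('scene')
S=lambda x,y:(240+(x-3)/7,135+(y-3)/7)
print(tri(t,(121,202),s,S(425,90)), tri(t,(118.7,184),s,S(545,132)))
E
```

```text
t: 1.13
tool_pos: [0.3629, 0.3291, 0.2624]
orientation: [1.835, 2.55, 0.001]
force: [0.7, 0.4, -0.1]
opening: 0.0929
gripper_force: 0.0
(array([0.50137849, 0.34670027, 0.14169183]), np.float64(0.0026871032828845037)) (array([0.55726004, 0.36321813, 0.12636368]), np.float64(0.007173388337876934))
```

```bash
python3 -m inch '[60,-70,0,0,100,115,-132,0,0,100,115,-132,0,0,100,115,-132,0,0,100,115,-132,0,0,100,115,-132,0,0,100,115,-132,0,0,100,115,-132,0,0,100]'
cat >> h.py <<'E'
def st():
    from scipy.spatial.transform import Rotation as R
    z=robot.read_state();M=R.from_rotvec(z['orientation']).as_matrix()
    print('t',z['t'],'tcp',(z['tool_pos']*1000).round(1),'yang',np.degrees(np.arctan2(M[1,1],M[0,1])).round(1),'tilt',M[:2,2].round(3),'F',z['force'].round(1),'T',z['wrist_torque'].round(2),'op',(z['opening']*1000).round(1),'gf',z['gripper_force'],'q',z['q'].round(2))
E
python3 -c "from h import *;st()"
```

```text
t: 1.9
tool_pos: [0.4762, 0.2002, 0.2622]
orientation: [-1.825, -2.556, -0.0]
force: [-0.4, 0.7, -0.0]
opening: 0.093
gripper_force: 0.0Traceback (most recent call last):
  File "<string>", line 1, in <module>
    from h import *;st()
                    ~~^^
  File "h.py", line 27, in st
    print('t',z['t'],'tcp',(z['tool_pos']*1000).round(1),'yang',np.degrees(np.arctan2(M[1,1],M[0,1])).round(1),'tilt',M[:2,2].round(3),'F',z['force'].round(1),'T',z['wrist_torque'].round(2),'op',(z['opening']*1000).round(1),'gf',z['gripper_force'],'q',z['q'].round(2))
                                                                                                                                                                                                   ^^^^^^^^^^^^^^^^^^^^^^^^^
AttributeError: 'float' object has no attribute 'round'
```

```bash
sed -i "s/(z\['opening'\]\*1000).round(1)/round(z['opening']*1000,1)/" h.py; python3 -m inch '[7.5,-10.5,0,-7,100,7.5,-10.5,0,-14,100,7.5,-10.5,-40,-14,100,7.5,-10.5,-78,-14,100,7.5,-10.5,-78,-14,100,7.5,-10.5,-78,-14,40,7.5,-10.5,-78,-14,40,7.5,-10.5,-78,-14,40,7.5,-10.5,-78,-14,40,7.5,-10.5,-78,-14,40]' 25
python3 -c "from h import *;st()"
```

```text
t: 2.73
tool_pos: [0.4858, 0.1887, 0.1865]
orientation: [2.124, 2.312, 0.005]
force: [-0.1, 0.2, 0.2]
opening: 0.0642
gripper_force: 0.0
t 2.7333 tcp [485.8 188.7 186.5] yang 4.9 tilt [0.003 0.001] F [-0.1  0.2  0.2] T [-0.16  0.01  0.01] op 64.2 gf 0.0 q [ 0.27 -0.09  1.7   0.    1.52  0.19]
```

```bash
python3 -m inch '[0,0,-3,0,40,0,0,-3,0,30,0,0,-3,0,30,0,0,-3,0,30,0,0,-3,0,30,0,0,-3,0,30]' 25
python3 -c "from h import *;st()"
```

```text
t: 3.23
tool_pos: [0.4845, 0.1882, 0.1812]
orientation: [-2.126, -2.313, 0.0]
force: [-0.2, 0.9, -0.2]
opening: 0.0287
gripper_force: 0.0
t 3.2333 tcp [484.5 188.2 181.2] yang 4.8 tilt [-0. -0.] F [-0.2  0.9 -0.2] T [-0.1   0.09  0.02] op 28.7 gf 0.0 q [ 0.27 -0.09  1.71  0.    1.52  0.19]
```

Run:
```python
from m import *
s=snap('scene');t=snap('top')
a=cv2.resize(s['image'][90:220,220:350],(520,520),interpolation=cv2.INTER_CUBIC)
b=cv2.resize(t['image'][150:250,110:210],(280,280),interpolation=cv2.INTER_CUBIC)
o=np.zeros((520,800,3),np.uint8);o[:,:520]=a;o[:280,520:]=b
cv2.imwrite('pics/g1.png',o)
```

```text
(no output)
```

View pics/g1.png

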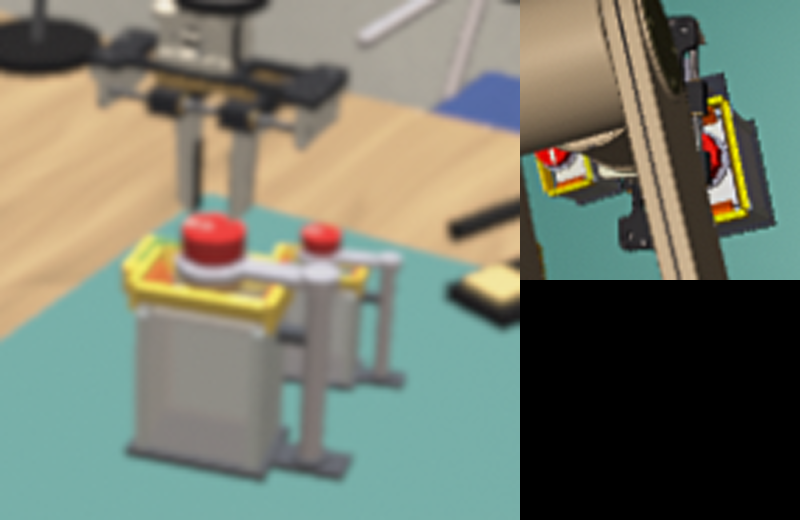

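The fingertips (190,208) and (240,210) in the scene crop hang behind and above the cap (215,230), so they are not around it. I'll compare the projection of the reported TCP with what the picture shows.

Run:
```python
from m import *
st()
s=snap('scene');t=snap('top')
p=robot.read_state()['tool_pos'];print(proj(s,p),proj(t,p),'seen tip mid scene',220+215/4,90+209/4)
print('cap seen',220+215/4,90+225/4,proj(s,[.4846,.1904,.205]),proj(t,[.4846,.1904,.205]))
# along ray of seen tips
o,d=ray(s,[(220+215/4,90+209/4)])
for z in(.18,.2,.22,.24,.26,.28):print(z,(o+d[0]*(z-o[2])/d[0,2]).round(3))
cv2.imwrite('pics/g2.png',cv2.resize(t['image'][130:270,90:230],(560,560),interpolation=cv2.INTER_CUBIC))
print(robot.grip_point_offset)
```

```text
t 3.3333 tcp [484.5 188.2 181.2] yang 4.8 tilt [-0. -0.] F [ 0.2 -0.7 -0.4] T [-0.07  0.11 -0.01] op 28.0 gf 0.0 q [ 0.27 -0.09  1.71  0.    1.52  0.19]
[[272.51197946 153.69088438]] [[173.39648209 205.84585304]] seen tip mid scene 273.75 142.25
cap seen 273.75 146.25 [[273.04950372 146.68657633]] [[170.67832023 204.65732575]]
0.18 [0.445 0.264 0.18 ]
0.2 [0.465 0.228 0.2  ]
0.22 [0.486 0.192 0.22 ]
0.24 [0.506 0.156 0.24 ]
0.26 [0.527 0.12  0.26 ]
0.28 [0.547 0.084 0.28 ]
0.0188
```

View pics/g2.png

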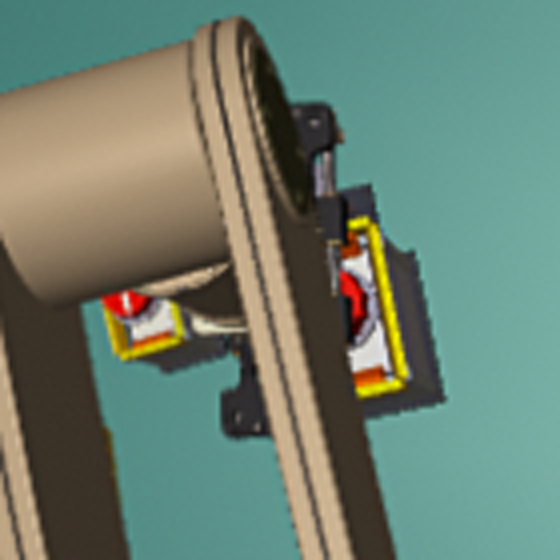

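The top crop shows the gripper's ends at (315,120) and (245,405), with the cap only half hidden. I'll triangulate the gripper itself.

Run:
```python
from m import *
s=snap('scene');t=snap('top')
S=lambda x,y:(220+x/4,90+y/4);T=lambda x,y:(90+x/4,130+y/4)
print('+x end',tri(t,T(318,115),s,S(330,75)))
print('-x end',tri(t,T(240,415),s,S(112,52)))
print('start tip proj',proj(s,[.1435,.582,.1813]),'seen',(376*.64,138*.64),(406*.64,130*.64))
print('scene proj tip', [proj(s,[.4845,.1882,z]).round(1).tolist() for z in(.181,.2,.22)])
```

```text
+x end (array([0.57844843, 0.16994845, 0.35657514]), np.float64(0.021925303173976216))
-x end (array([0.39425661, 0.20220429, 0.33009406]), np.float64(0.01860767949512105))
start tip proj [[249.12267765  95.95488006]] seen (240.64000000000001, 88.32000000000001) (259.84000000000003, 83.2)
scene proj tip [[[272.5, 153.8]], [[272.6, 148.4]], [[272.8, 142.6]]]
```

The images put the fingertips about 38 mm higher than the reported TCP, both here and at the start. The fingers also closed on nothing, which agrees. I'll open, lower in steps while watching the force, and use contact to confirm it.

```bash
python3 -m inch '[0,0,0,0,100,0,0,0,0,100,0,0,0,0,100,0,0,0,0,100,0,0,0,0,100,0,0,0,0,100,0,2,-8,0,100,0,2,-16,0,100,0,2,-16,0,100]' 25
python3 -c "from h import *;st()"; python3 -m inch '[0,0,-4,0,100,0,0,-8,0,100,0,0,-12,0,100,0,0,-12,0,100]';python3 -c "from h import *;st()"
```

```text
t: 4.28
tool_pos: [0.4832, 0.19, 0.1626]
orientation: [-2.124, -2.312, 0.004]
force: [-0.2, -0.9, -0.6]
opening: 0.0833
gripper_force: 0.0
t 4.2833 tcp [483.2 190.  162.6] yang 4.9 tilt [-0.003 -0.001] F [-0.2 -0.9 -0.6] T [-0.09  0.07  0.06] op 83.3 gf 0.0 q [ 0.28 -0.08  1.73  0.    1.49  0.19]
t: 4.62
tool_pos: [0.484, 0.1901, 0.1521]
orientation: [-2.125, -2.313, 0.002]
force: [-0.4, -0.2, 0.4]
opening: 0.093
gripper_force: 0.0
t 4.6167 tcp [484.  190.1 152.1] yang 4.8 tilt [-0.001 -0.   ] F [-0.4 -0.2  0.4] T [-0.12  0.08  0.02] op 93.0 gf 0.0 q [ 0.28 -0.07  1.75 -0.    1.47  0.19]
```

```bash
python3 -m inch '[0,0,-2,0,40,0,0,-2,0,40,0,0,-2,0,40,0,0,-2,0,40,0,0,-2,0,40,0,0,-2,0,40,0,0,-2,0,40]' 25;python3 - <<'E'
from m import *
st();s=snap('scene')
cv2.imwrite('pics/g3.png',cv2.resize(s['image'][100:200,220:340],(600,500),interpolation=cv2.INTER_CUBIC))
E
```

```text
t: 5.2
tool_pos: [0.4834, 0.1902, 0.1512]
orientation: [-2.124, -2.312, 0.003]
force: [-18.5, -0.8, 7.3]
opening: 0.0512
gripper_force: 9.3
t 5.2 tcp [483.4 190.2 151.2] yang 4.9 tilt [-0.002 -0.   ] F [-18.5  -0.8   7.3] T [-0.38  3.55  0.01] op 51.2 gf 9.270342886447906 q [ 0.28 -0.07  1.75  0.    1.46  0.19]
```

View pics/g3.png

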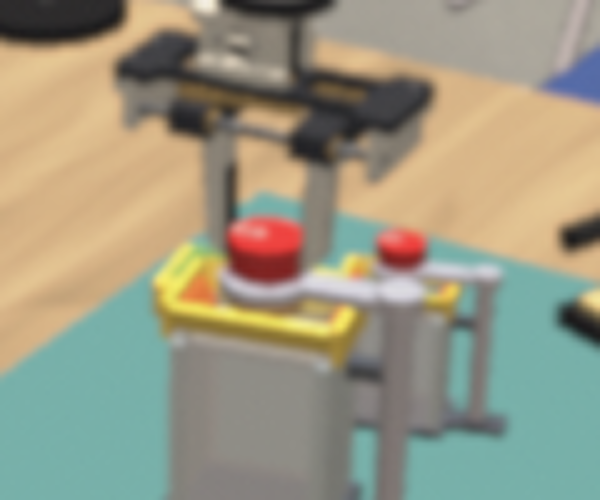

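```bash
python3 -m inch '[-1,0,0,0,40,-2,0,0,0,40,-2,0,0,0,40,-2,0,0,0,40,-2,0,0,0,40]' 25;python3 -c "from h import *;st()"
```

```text
t: 5.67
tool_pos: [0.4824, 0.1902, 0.1513]
orientation: [-2.125, -2.313, 0.0]
force: [-2.9, -0.4, 2.2]
opening: 0.0493
gripper_force: 25.0
t 5.6667 tcp [482.4 190.2 151.3] yang 4.9 tilt [-0. -0.] F [-2.9 -0.4  2.2] T [-0.28  0.54  0.01] op 49.3 gf 25.00049650669098 q [ 0.28 -0.07  1.75 -0.    1.46  0.19]
```

```bash
python3 -m inch '[0,0,0.7,7,40,0,0,1.5,14,40,0,0,2.2,21,40,0,0,2.9,28,40,0,0,3.7,35,40,0,0,4.4,42,40,0,0,5.1,49,40,0,0,5.9,56,40,0,0,6.6,63,40,0,0,6.6,63,40]';python3 -c "from h import *;st()"; python3 -m inch '[0,0,0.7,7,40,0,0,1.5,14,40,0,0,2.2,21,40,0,0,2.9,28,40,0,0,3.7,35,40,0,0,4.4,42,40,0,0,5.1,49,40,0,0,5.5,54,40,0,0,5.5,54,40,0,0,5.5,54,40]';python3 -c "from h import *;st()"
```

```text
t: 6.5
tool_pos: [0.4834, 0.1908, 0.1581]
orientation: [0.594, 3.083, 0.002]
force: [2.9, 3.2, -1.1]
opening: 0.0497
gripper_force: 25.0
t 6.5 tcp [483.4 190.8 158.1] yang 68.2 tilt [0.002 0.001] F [ 2.9  3.2 -1.1] T [ 0.48 -0.54  0.04] op 49.7 gf 24.997719526290894 q [ 0.28 -0.08  1.74  0.    1.47 -0.91]
t: 7.33
tool_pos: [0.4833, 0.1918, 0.1637]
orientation: [-0.856, 3.02, 0.003]
force: [2.1, 6.3, -0.9]
opening: 0.0497
gripper_force: 25.0
t 7.3333 tcp [483.3 191.8 163.7] yang 121.6 tilt [0.002 0.003] F [ 2.1  6.3 -0.9] T [ 1.3  -0.45  0.02] op 49.7 gf 24.999656975269318 q [ 0.28 -0.08  1.74  0.    1.48 -1.85]
```

Run:
```python
import numpy as np
for s in range(0,106,7):
    a=np.radians(193.8-s);b=np.radians(193.8)
    print(s,(88*(np.cos(a)-np.cos(b))).round(1),(88*(np.sin(a)-np.sin(b))).round(1))
```

```text
0 0.0 0.0
7 -1.9 10.6
14 -2.5 21.3
21 -1.8 32.0
28 0.1 42.6
35 3.4 52.8
42 7.9 62.6
49 13.6 71.7
56 20.3 80.1
63 28.0 87.6
70 36.5 94.1
77 45.8 99.5
84 55.7 103.8
91 66.0 106.8
98 76.6 108.5
105 87.3 109.0
```

```bash
python3 -m inch '[-1,5,0,-3.5,40,-1.9,10.6,0,-7,40,-2.5,21.3,0,-14,40,-1.8,32,0,-21,40,-1.8,32,0,-21,40,-1.8,32,0,-21,40]';python3 -c "from h import *;st()"
```

```text
t: 7.83
tool_pos: [0.4819, 0.2225, 0.1636]
orientation: [-0.29, 3.126, -0.0]
force: [5.0, -0.4, -0.2]
opening: 0.0496
gripper_force: 25.0
t 7.8333 tcp [481.9 222.5 163.6] yang 100.6 tilt [ 0.002 -0.   ] F [ 5.  -0.4 -0.2] T [-0.02 -0.93  0.02] op 49.6 gf 25.000309646129608 q [ 0.34 -0.05  1.71 -0.    1.48 -1.42]
```

```bash
python3 -m inch '[2.9,10.6,0,-7,40,6.2,20.8,0,-14,40,10.7,30.6,0,-21,40,16.4,39.7,0,-28,40,23.1,48.1,0,-35,40,30.8,55.6,0,-42,40,39.3,62.1,0,-49,40,48.6,67.5,0,-56,40,58.5,71.8,0,-63,40,58.5,71.8,0,-63,40]';python3 -c "from h import *;st()";python3 -m inch '[10.3,3,0,-7,40,20.9,4.7,0,-14,40,20.9,4.7,0,-14,40,20.9,4.7,0,-14,40]';python3 -c "from h import *;st()"
```

```text
t: 8.67
tool_pos: [0.5407, 0.2935, 0.1635]
orientation: [1.394, 2.814, -0.001]
force: [1.4, -3.9, 3.2]
opening: 0.0494
gripper_force: 25.0
t 8.6667 tcp [540.7 293.5 163.5] yang 37.3 tilt [ 0.001 -0.001] F [ 1.4 -3.9  3.2] T [-0.75 -0.15 -0.03] op 49.4 gf 25.002227425575256 q [ 0.41  0.18  1.47 -0.    1.49 -0.24]
t: 9.0
tool_pos: [0.5603, 0.2977, 0.1635]
orientation: [1.711, 2.634, -0.002]
force: [1.0, -5.6, 3.7]
opening: 0.049
gripper_force: 25.0
t 9.0 tcp [560.3 297.7 163.5] yang 24.0 tilt [-0.    -0.001] F [ 1.  -5.6  3.7] T [-1.12 -0.07  0.01] op 49.0 gf 25.001156330108643 q [ 0.41  0.23  1.41 -0.    1.5  -0.01]
```

```bash
python3 -m inch '[0,-1,0,0,100,0,-1,0,0,100,0,-1,0,0,100,0,-1,0,0,100,0,-1,0,0,100,0,-1,30,0,100,0,-1,70,0,100,0,-60,90,0,100,-40,-150,90,0,100,-40,-150,90,0,100]';python3 -m inch '[-70,-150,-20,30,100,-70,-150,-20,30,100,-70,-150,-20,30,100,-70,-150,-20,30,100,-70,-150,-20,30,100,-70,-150,-20,30,100]'
python3 - <<'E'
from m import *
st();s=snap('scene');t=snap('top')
a=cv2.resize(s['image'][110:310,140:340],(400,400),interpolation=cv2.INTER_CUBIC)
b=cv2.resize(t['image'][130:330,140:340],(400,400),interpolation=cv2.INTER_CUBIC)
cv2.imwrite('pics/g4.png',np.hstack([a,b]))
E
```

```text
t: 9.83
tool_pos: [0.532, 0.1796, 0.253]
orientation: [1.711, 2.633, 0.003]
force: [-0.1, -0.6, -0.4]
opening: 0.0928
gripper_force: 0.0
t: 10.33
tool_pos: [0.4606, 0.0281, 0.2313]
orientation: [0.974, 2.986, -0.001]
force: [0.8, 1.4, -0.3]
opening: 0.0928
gripper_force: 0.0
t 10.3333 tcp [460.6  28.1 231.3] yang 53.9 tilt [ 0. -0.] F [ 0.8  1.4 -0.3] T [0.03 0.   0.02] op 92.8 gf 0.0 q [-0.05 -0.27  1.78 -0.    1.63 -0.99]
```

View pics/g4.png

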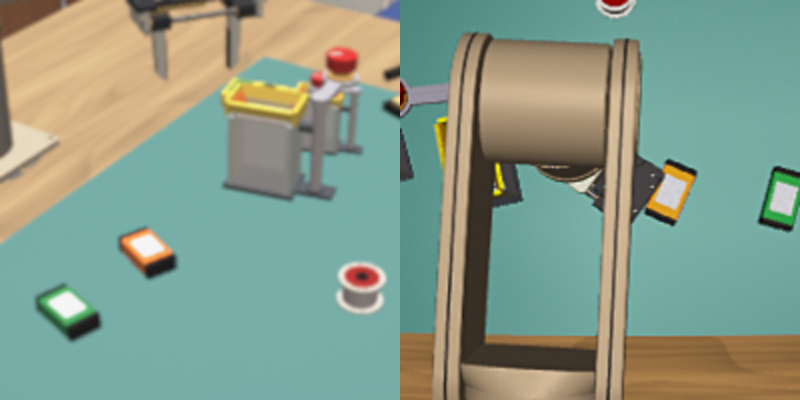

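The cap stands aside at left-image (340,65), and the mouth is open. Orange is at right-image (672,190) and green at (782,197), neither moved. Next I go to orange and touch the mat to calibrate the z bias.

```bash
python3 - <<'E'
from m import *
s=snap('scene');p=robot.read_state()['tool_pos']
print([proj(s,p+[0,0,b]).round(1).tolist() for b in(0,.03,.038,.045)],'seen',238,146)
t=snap('top');o=blobs(t,*COL['orange'],(230,200,310,260))[0];g=blobs(t,*COL['green'],(300,200,380,260))[0];print(o[:2],g[:2])
E
python3 -m inch '[-16.4,-60,0,7,100,-16.4,-100,0,12.7,100,-16.4,-115.1,0,12.7,100,-16.4,-115.1,-40,12.7,100,-16.4,-115.1,-80,12.7,100,-16.4,-115.1,-120,12.7,100,-16.4,-115.1,-160,12.7,100,-16.4,-115.1,-170,12.7,100,-16.4,-115.1,-170,12.7,100,-16.4,-115.1,-170,12.7,100]'
python3 -c "from h import *;st()"
```

```text
[[[238.7, 157.0]], [[238.6, 147.7]], [[238.6, 145.2]], [[238.6, 143.0]]] seen 238 146
(160, array([274.9625, 226.2875])) (215, array([331.04651163, 228.86976744]))
t: 11.37
tool_pos: [0.446, -0.0844, 0.0626]
orientation: [-0.637, -3.076, -0.0]
force: [-0.0, -0.2, 0.3]
opening: 0.0926
gripper_force: 0.0
t 11.3667 tcp [446.  -84.4  62.6] yang 66.6 tilt [-0.  0.] F [-0.  -0.2  0.3] T [-0.03 -0.01 -0.01] op 92.6 gf 0.0 q [-0.3  -0.18  2.02  0.    1.31 -1.46]
```

```bash
python3 -m inch '[-1.5,-2.3,-30,0,100,-1.5,-2.3,-60,0,100,-1.5,-2.3,-70,0,100,-1.5,-2.3,-75,0,100,-1.5,-2.3,-80,0,100,-1.5,-2.3,-80,0,100,-1.5,-2.3,-80,0,100]'
python3 -c "from h import *;st()"
python3 -m inch '[0,0,-3,0,100,0,0,-6,0,100,0,0,-6,0,100]';python3 -c "from h import *;st()"
```

```text
t: 11.95
tool_pos: [0.4452, -0.0877, -0.0169]
orientation: [0.638, 3.074, -0.0]
force: [0.3, 0.5, 0.7]
opening: 0.093
gripper_force: 0.0
t 11.95 tcp [445.2 -87.7 -16.9] yang 66.6 tilt [ 0.002 -0.001] F [0.3 0.5 0.7] T [-0.03 -0.02  0.04] op 93.0 gf 0.0 q [-0.31 -0.07  2.08 -0.    1.13 -1.47]
t: 12.2
tool_pos: [0.4438, -0.0873, -0.0246]
orientation: [0.638, 3.076, -0.0]
force: [-0.3, 0.1, -0.2]
opening: 0.0932
gripper_force: 0.0
t 12.2 tcp [443.8 -87.3 -24.6] yang 66.6 tilt [ 0. -0.] F [-0.3  0.1 -0.2] T [ 0.02  0.01 -0.03] op 93.2 gf 0.0 q [-0.31 -0.06  2.08 -0.    1.12 -1.47]
```

```bash
for i in 1; do python3 -m inch '[0,0,-2,0,100,0,0,-4,0,100,0,0,-4,0,100,0,0,-4,0,100]'|tail -4|head -1;python3 -c "from h import *;st()"; done; python3 -m inch '[0,0,-1.5,0,100,0,0,-3,0,100,0,0,-3,0,100,0,0,-3,0,100]';python3 -c "from h import *;st()"
```

```text
orientation: [-0.638, -3.076, -0.0]
t 12.5333 tcp [443.5 -87.2 -28.8] yang 66.6 tilt [-0.  0.] F [ 0.4 -0.6  0.6] T [ 0.02 -0.01  0.01] op 93.1 gf 0.0 q [-0.31 -0.05  2.08 -0.    1.11 -1.47]
t: 12.87
tool_pos: [0.4436, -0.0872, -0.0317]
orientation: [-0.638, -3.076, -0.0]
force: [0.7, 0.4, 0.3]
opening: 0.0928
gripper_force: 0.0
t 12.8667 tcp [443.6 -87.2 -31.7] yang 66.5 tilt [-0.  0.] F [0.7 0.4 0.3] T [ 0.   -0.03  0.03] op 92.8 gf 0.0 q [-0.31 -0.05  2.08  0.    1.1  -1.47]
```

```bash
python3 -m inch '[0,0,-1,0,100,0,0,-2,0,100,0,0,-2,0,100,0,0,-2,0,100]'|sed -n 4p; python3 -m inch '[0,0,-1,0,100,0,0,-2,0,100,0,0,-2,0,100]'|sed -n '2p;4p'
```

```text
force: [-0.2, 0.0, 0.1]
tool_pos: [0.4435, -0.0872, -0.0358]
force: [0.6, -0.7, 0.5]
```

```bash
python3 -m inch '[0,0,-1,0,100,0,0,-1.5,0,100,0,0,-1.5,0,100]'|sed -n '2p;4p'; python3 -c "from h import *;st()"
```

```text
tool_pos: [0.4437, -0.0873, -0.0362]
force: [-5.9, 0.6, 13.8]
t 13.7 tcp [443.7 -87.3 -36.2] yang 66.6 tilt [-0.  0.] F [-5.9  0.6 13.8] T [0.29 1.09 0.01] op 93.4 gf 6.480052086990327 q [-0.31 -0.04  2.09 -0.    1.09 -1.47]
```

```bash
python3 -m inch '[0,0,7,0,100,0,0,14.3,0,100,0,0,14.3,0,40,0,0,14.3,0,40,0,0,14.3,0,40,0,0,14.3,0,40,0,0,14.3,0,40,0,0,14.3,0,40,0,0,14.3,0,40,0,0,14.3,0,40]' 30;python3 -c "from h import *;st()"
```

```text
t: 14.53
tool_pos: [0.4435, -0.0872, -0.023]
orientation: [-0.638, -3.076, -0.0]
force: [0.3, -0.3, 0.1]
opening: 0.0498
gripper_force: 30.0
t 14.5333 tcp [443.5 -87.2 -23. ] yang 66.6 tilt [-0.  0.] F [ 0.3 -0.3  0.1] T [0.01 0.   0.02] op 49.8 gf 29.99926060438156 q [-0.31 -0.06  2.08 -0.    1.12 -1.47]
```

```bash
python3 -m inch '[0,0,20,0,40,0,0,60,0,40,0,0,100,0,40,0,0,140,0,40,0,0,180,0,40,0,0,222,0,40,5,36,222,6,40,10,72,222,12,40,15,108,222,18,40,20,144,222,24,40]' 30;python3 -c "from h import *;st()"; python3 -m inch '[5,36,0,6,40,10,72,0,12,40,15,108,0,13.2,40,18.7,134.7,0,13.2,40,18.7,134.7,0,13.2,40,18.7,134.7,0,13.2,40,18.7,134.7,0,13.2,40]';python3 - <<'E'
from m import *
st();s=snap('scene');t=snap('top')
a=cv2.resize(s['image'][100:220,210:330],(480,480),interpolation=cv2.INTER_CUBIC)
b=cv2.resize(t['image'][160:240,140:220],(320,320),interpolation=cv2.INTER_CUBIC)
o=np.zeros((480,800,3),np.uint8);o[:,:480]=a;o[:320,480:]=b
cv2.imwrite('pics/g5.png',o)
E
```

```text
t: 15.37
tool_pos: [0.4637, 0.0581, 0.1995]
orientation: [-0.021, 3.141, 0.0]
force: [0.7, -0.8, -1.1]
opening: 0.0496
gripper_force: 30.0
t 15.3667 tcp [463.7  58.1 199.5] yang 90.8 tilt [0.001 0.   ] F [ 0.7 -0.8 -1.1] T [ 0.    0.02 -0.  ] op 49.6 gf 29.99508798122406 q [ 0.01 -0.24  1.82  0.    1.57 -1.57]
t: 15.95
tool_pos: [0.4821, 0.1911, 0.1987]
orientation: [0.377, -3.118, 0.001]
force: [0.7, 0.1, -1.2]
opening: 0.0495
gripper_force: 30.0
t 15.95 tcp [482.1 191.1 198.7] yang 103.8 tilt [-0.001 -0.001] F [ 0.7  0.1 -1.2] T [ 0.   -0.02 -0.01] op 49.5 gf 29.996687471866608 q [ 0.28 -0.1   1.69 -0.    1.55 -1.53]
```

View pics/g5.png

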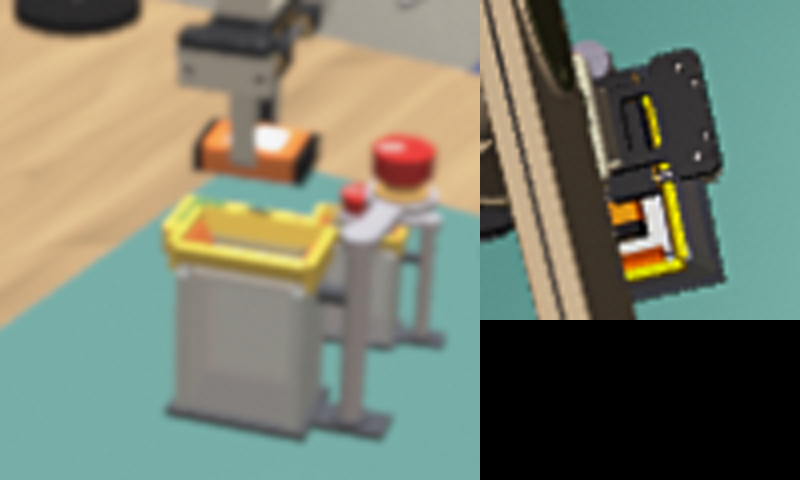

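The orange pack is held level above the mouth, at left-image (255,150). I'll lower it with force checks.

```bash
python3 -m inch '[0,0,-20,0,40,0,0,-40,0,40,0,0,-50,0,40,0,0,-55,0,40,0,0,-60,0,40,0,0,-62,0,40,0,0,-62,0,40]';python3 -c "from h import *;st()"; python3 -m inch '[0,0,-2,0,40,0,0,-4,0,40,0,0,-6,0,40,0,0,-7.5,0,40,0,0,-7.5,0,40]';python3 -c "from h import *;st()"
```

```text
t: 16.63
tool_pos: [0.4826, 0.1912, 0.1375]
orientation: [-0.375, 3.119, 0.0]
force: [0.1, 0.6, -1.4]
opening: 0.0499
gripper_force: 30.0
t 16.6333 tcp [482.6 191.2 137.5] yang 103.7 tilt [0. 0.] F [ 0.1  0.6 -1.4] T [ 0.   -0.03  0.01] op 49.9 gf 29.99671161174774 q [ 0.28 -0.06  1.77 -0.    1.44 -1.53]
t: 17.05
tool_pos: [0.4822, 0.1914, 0.1295]
orientation: [0.376, -3.119, 0.0]
force: [-1.5, -0.1, -0.3]
opening: 0.0499
gripper_force: 30.0
t 17.05 tcp [482.2 191.4 129.5] yang 103.8 tilt [-0. -0.] F [-1.5 -0.1 -0.3] T [-0.03  0.05 -0.02] op 49.9 gf 29.996777772903442 q [ 0.28 -0.06  1.78 -0.    1.42 -1.53]
```

```bash
python3 -m inch '[0,0,0,0,70,0,0,0,0,100,0,0,0,0,100,0,0,0,0,100,0,0,0,0,100,0,0,20,0,100,0,0,60,0,0,0,0,70,0,0,0,0,70,0,0,0,0,70,0,0]' 30;python3 -m inch '[0,0,0,0,0,0,0,0,0,0,0,0,0,0,0,0,0,0,0,0,0,0,0,0,0]';python3 - <<'E'
from m import *
st();s=snap('scene')
cv2.imwrite('pics/g6.png',cv2.resize(s['image'][120:220,220:340],(600,500),interpolation=cv2.INTER_CUBIC))
E
```

```text
t: 17.88
tool_pos: [0.4832, 0.1916, 0.2006]
orientation: [-0.376, 3.117, 0.001]
force: [-0.3, 0.4, -1.0]
opening: 0.0679
gripper_force: 0.0
t: 18.3
tool_pos: [0.482, 0.1913, 0.199]
orientation: [0.376, -3.118, 0.0]
force: [-0.9, 0.2, -0.0]
opening: 0.0344
gripper_force: 0.0
t 18.3 tcp [482.  191.3 199. ] yang 103.7 tilt [-0.001 -0.   ] F [-0.9  0.2 -0. ] T [ 0.05 -0.   -0.03] op 34.4 gf 0.0 q [ 0.28 -0.1   1.69 -0.    1.55 -1.53]
```

View pics/g6.png

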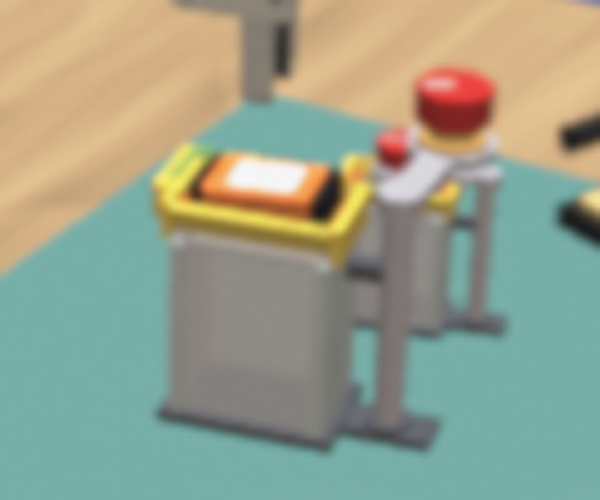

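The pack sits flat in the mouth at (265,180). I'll close the fingers and push.

```bash
python3 -m inch '[0,0,-10,0,0,0,0,-20,0,0,0,0,-30,0,0,0,0,-40,0,0,0,0,-45,0,0,0,0,-50,0,0,0,0,-53,0,0,0,0,-53,0,0]';python3 -c "from h import *;st()"; python3 -m inch '[0,0,-3,0,0,0,0,-6,0,0,0,0,-9,0,0,0,0,-12,0,0,0,0,-15,0,0,0,0,-18,0,0,0,0,-21,0,0,0,0,-24,0,0,0,0,-24,0,0]';python3 -c "from h import *;st()"
```

```text
t: 19.02
tool_pos: [0.482, 0.1913, 0.1459]
orientation: [0.376, -3.118, 0.0]
force: [0.3, 0.4, 0.3]
opening: 0.0005
gripper_force: 0.0
t 19.0167 tcp [482.  191.3 145.9] yang 103.8 tilt [-0.001 -0.   ] F [0.3 0.4 0.3] T [0.04 0.03 0.02] op 0.5 gf 0.0 q [ 0.28 -0.07  1.76 -0.    1.45 -1.53]
t: 19.77
tool_pos: [0.4824, 0.1914, 0.1225]
orientation: [0.376, -3.119, 0.0]
force: [-0.9, -0.4, 4.8]
opening: 0.0004
gripper_force: 2.1
t 19.7667 tcp [482.4 191.4 122.5] yang 103.7 tilt [-0. -0.] F [-0.9 -0.4  4.8] T [0.01 0.3  0.04] op 0.4 gf 2.1184697560966015 q [ 0.28 -0.05  1.79 -0.    1.41 -1.53]
```

```bash
python3 -m inch '[0,0,-3,0,0,0,0,-6,0,0,0,0,-9,0,0,0,0,-12,0,0,0,0,-14,0,0,0,0,-14,0,0]';python3 -c "from h import *;st()"; python3 -m inch '[0,0,-3,0,0,0,0,-6,0,0,0,0,-9,0,0,0,0,-11.5,0,0,0,0,-12.5,0,0,0,0,-12.5,0,0,0,0,-12.5,0,0]';python3 -c "from h import *;st()"
```

```text
t: 20.27
tool_pos: [0.4826, 0.1915, 0.1091]
orientation: [-0.376, 3.119, 0.0]
force: [-0.8, -0.5, 4.9]
opening: 0.0004
gripper_force: 2.3
t 20.2667 tcp [482.6 191.5 109.1] yang 103.8 tilt [0. 0.] F [-0.8 -0.5  4.9] T [-0.06  0.3   0.01] op 0.4 gf 2.32587399892509 q [ 0.28 -0.04  1.8   0.    1.38 -1.53]
t: 20.85
tool_pos: [0.4827, 0.1915, 0.097]
orientation: [-0.376, 3.118, 0.0]
force: [-1.7, -0.8, 5.3]
opening: 0.0006
gripper_force: 3.1
t 20.85 tcp [482.7 191.5  97. ] yang 103.8 tilt [0.001 0.   ] F [-1.7 -0.8  5.3] T [-0.06  0.38  0.03] op 0.6 gf 3.081680964678526 q [ 0.28 -0.03  1.81 -0.    1.36 -1.53]
```

```bash
python3 -m inch '[0,0,-2,0,0,0,0,-4,0,0,0,0,-4,0,0]';python3 -c "from h import *;st()"; python3 -m inch '[0,0,10,0,0,0,0,40,0,0,0,0,80,0,0,0,0,110,0,0,0,0,110,0,0,0,0,110,0,100,0,0,110,0,100]'
python3 - <<'E'
from m import *
st();s=snap('scene')
cv2.imwrite('pics/g7.png',cv2.resize(s['image'][120:220,220:340],(600,500),interpolation=cv2.INTER_CUBIC))
t=snap('top');
for n in('orange','green'):print(n,[(b[0],b[1].round(1)) for b in blobs(t,*COL[n],(150,150,400,280))])
E
```

```text
t: 21.1
tool_pos: [0.4827, 0.1915, 0.0927]
orientation: [-0.376, 3.118, 0.0]
force: [-2.4, -0.2, 6.4]
opening: 0.0004
gripper_force: 3.1
t 21.1 tcp [482.7 191.5  92.7] yang 103.8 tilt [0.001 0.   ] F [-2.4 -0.2  6.4] T [-0.04  0.4  -0.01] op 0.4 gf 3.1415082793682814 q [ 0.28 -0.03  1.82 -0.    1.35 -1.53]
t: 21.68
tool_pos: [0.4822, 0.1914, 0.202]
orientation: [0.376, -3.119, 0.0]
force: [-0.2, -0.1, -0.8]
opening: 0.0092
gripper_force: 0.0
t 21.6833 tcp [482.2 191.4 202. ] yang 103.8 tilt [-0. -0.] F [-0.2 -0.1 -0.8] T [ 0.   -0.02  0.04] op 9.2 gf 0.0 q [ 0.28 -0.1   1.68  0.    1.56 -1.53]
orange [(136, array([180.6, 218.8])), (18, array([177.5, 190.5]))]
green [(215, array([331. , 228.9]))]
```

View pics/g7.png

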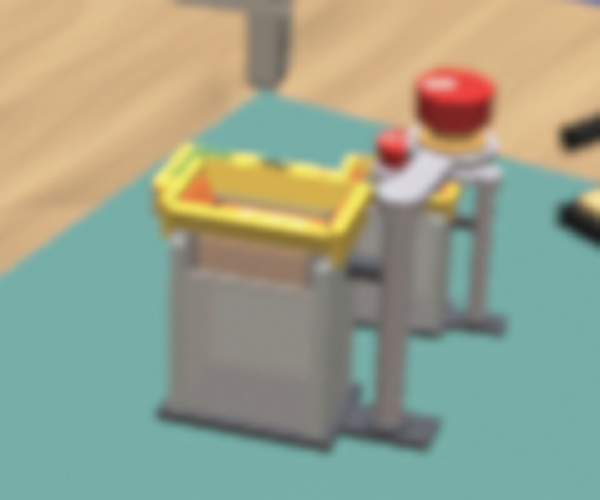

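The orange pack is snapped under the lips, seen level through the clear wall at rows 240–283. Green hasn't moved, so I fetch it next.

```bash
python3 -m inch '[-5,-41,0,-3,100,-9,-82,0,-6,100,-14,-123,0,-9,100,-18,-164,0,-12,100,-22,-205,0,-15,100,-27,-246,0,-18,100,-31,-287,0,-21,100,-36,-328,0,-24,100,-40,-369,0,-27,100,-45,-410,0,-30.3,100]';python3 -m inch '[-4,-39,0,0,100,-4,-39,-40,0,100,-4,-39,-80,0,100,-4,-39,-120,0,100,-4,-39,-140,0,100,-4,-39,-140,0,100,-4,-39,-140,0,100]'
python3 - <<'E'
from m import *
st();t=snap('top')
for n in('green',):print(n,[(b[0],b[1].round(1)) for b in blobs(t,*COL[n],(150,150,400,280))])
E
```

```text
t: 22.62
tool_pos: [0.4359, -0.22, 0.2007]
orientation: [-0.456, -3.106, -0.002]
force: [1.1, 0.6, -0.7]
opening: 0.0838
gripper_force: 0.0
t: 23.2
tool_pos: [0.4316, -0.2563, 0.0602]
orientation: [-0.452, -3.104, -0.004]
force: [-0.3, -0.1, -0.2]
opening: 0.093
gripper_force: 0.0
t 23.2 tcp [ 431.6 -256.3   60.2] yang 73.4 tilt [-0.004  0.003] F [-0.3 -0.1 -0.2] T [0.01 0.03 0.01] op 93.0 gf 0.0 q [-0.64 -0.04  1.89 -0.    1.29 -1.92]
green [(26, array([334.9, 239.4]))]
```

```bash
python3 -m inch '[1.5,-1,-30,0,100,1.5,-1,-60,0,100,1.5,-1,-75,0,100,1.5,-1,-83,0,100,1.5,-1,-83,0,100,1.5,-1,-83,0,100]';python3 -c "from h import *;st()"
```

```text
t: 23.75
tool_pos: [0.4363, -0.2595, -0.0189]
orientation: [0.452, 3.107, -0.002]
force: [0.4, -0.5, 0.3]
opening: 0.0933
gripper_force: 0.0
t 23.75 tcp [ 436.3 -259.5  -18.9] yang 73.5 tilt [ 0.002 -0.001] F [ 0.4 -0.5  0.3] T [0.05 0.09 0.03] op 93.3 gf 0.0 q [-0.64  0.08  1.93 -0.    1.13 -1.92]
```

```bash
python3 -m inch '[0,0,0,0,100,0,0,0,0,100,0,0,0,0,100]'>/dev/null;python3 -c "from h import *;st()"
```

```text
t 24.0 tcp [ 436.  -259.4  -19.2] yang 73.5 tilt [ 0.002 -0.002] F [0.1 0.5 0.5] T [ 0.    0.01 -0.01] op 93.3 gf 0.0 q [-0.64  0.08  1.93  0.    1.13 -1.92]
```

```bash
python3 -m inch '[-2.5,2.2,-3.8,0,100,-2.5,2.2,-3.8,0,100,-2.5,2.2,-3.8,0,100,-2.5,2.2,-3.8,0,100]'>/dev/null;python3 -c "from h import *;st()"
```

```text
t 24.3333 tcp [ 432.3 -256.3  -24.6] yang 73.4 tilt [-0.  0.] F [ 0.6 -0.8  0.3] T [-0.01  0.02  0.  ] op 93.5 gf 0.0 q [-0.64  0.08  1.94 -0.    1.12 -1.92]
```

```bash
python3 -m inch '[1,-0.8,1.6,0,100,1,-0.8,1.6,0,100,1,-0.8,1.6,0,100,1,-0.8,1.6,0,100]'>/dev/null;python3 -c "from h import *;st()"
```

```text
t 24.6667 tcp [ 433.5 -257.3  -22.9] yang 73.4 tilt [ 0. -0.] F [0.6 0.9 0.8] T [-0.   -0.01 -0.02] op 93.1 gf 0.0 q [-0.64  0.08  1.94 -0.    1.12 -1.92]
```

Grip, lift and carry to the mouth (target 482.2, 191.4, yaw +30.3°).

```bash
python3 -m inch '[0,0,0,0,40,0,0,0,0,40,0,0,0,0,40,0,0,0,0,40,0,0,0,0,40,0,0,0,0,40,0,0,0,0,40]' 30 >/dev/null;python3 -c "from h import *;st()"; python3 -m inch '[0,0,20,0,40,0,0,60,0,40,0,0,100,0,40,0,0,140,0,40,0,0,180,0,40,0,0,222,0,40,4,40,222,3,40,8,80,222,6,40,12,120,222,9,40,16,160,222,12,40]' 30;python3 -c "from h import *;st()"; python3 -m inch '[4,40,0,3,40,8,80,0,6,40,13,120,0,9,40,18,160,0,12,40,22,200,0,15,40,27,240,0,18.3,40,32.7,288.7,0,18.3,40,32.7,288.7,0,18.3,40,32.7,288.7,0,18.3,40,32.7,288.7,0,18.3,40]';python3 -c "from h import *;st()"
```

```text
t 25.25 tcp [ 433.4 -257.2  -23. ] yang 73.5 tilt [ 0. -0.] F [0.7 1.2 0.7] T [ 0.02 -0.05  0.04] op 51.2 gf 0.0 q [-0.64  0.08  1.94  0.    1.12 -1.92]
t: 26.08
tool_pos: [0.4492, -0.0958, 0.1992]
orientation: [0.123, 3.139, -0.0]
force: [1.3, 0.0, -1.8]
opening: 0.0499
gripper_force: 30.0
t 26.0833 tcp [449.2 -95.8 199.2] yang 85.5 tilt [ 0.001 -0.   ] F [ 1.3  0.  -1.8] T [ 0.04 -0.08 -0.04] op 49.9 gf 29.996345937252045 q [-0.32 -0.27  1.84  0.    1.57 -1.81]
t: 26.92
tool_pos: [0.4817, 0.1915, 0.1985]
orientation: [0.378, -3.118, 0.001]
force: [0.5, -1.2, -1.2]
opening: 0.05
gripper_force: 30.0
t 26.9167 tcp [481.7 191.5 198.5] yang 103.8 tilt [-0.001 -0.001] F [ 0.5 -1.2 -1.2] T [0.05 0.04 0.01] op 50.0 gf 29.998018741607666 q [ 0.28 -0.1   1.69 -0.    1.55 -1.53]
```

Run:
```python
from m import *
s=snap('scene')
cv2.imwrite('pics/g8.png',cv2.resize(s['image'][100:220,210:330],(480,480),interpolation=cv2.INTER_CUBIC))
```

```text
(no output)
```

View pics/g8.png

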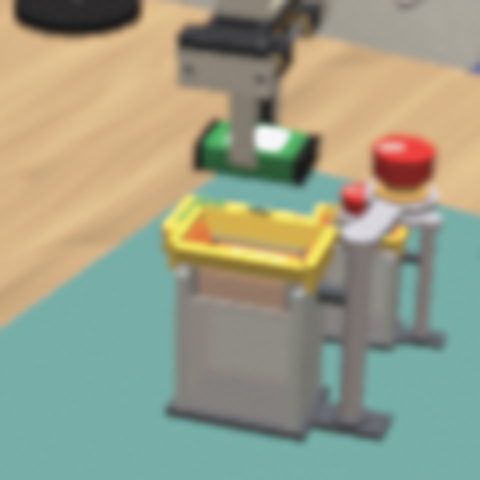

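The green pack is held exactly as orange was, at (255,150). Now I lower it and release.

```bash
python3 -m inch '[0.5,0,-20,0,40,0.5,0,-40,0,40,0.5,0,-50,0,40,0.5,0,-55,0,40,0.5,0,-60,0,40,0.5,0,-62,0,40,0.5,0,-62,0,40]' >/dev/null;python3 -c "from h import *;st()"; python3 -m inch '[0,0,-2,0,40,0,0,-4,0,40,0,0,-6,0,40,0,0,-7.5,0,40,0,0,-7.5,0,40]'>/dev/null;python3 -c "from h import *;st()"
```

```text
t 27.55 tcp [482.8 191.2 137.3] yang 103.7 tilt [0. 0.] F [ 0.4 -0.2 -0.1] T [-0.    0.07  0.03] op 49.9 gf 29.99809831380844 q [ 0.28 -0.06  1.77 -0.    1.44 -1.53]
t 27.9667 tcp [482.4 191.6 129.5] yang 103.8 tilt [-0. -0.] F [-1.2 -1.3  1.6] T [-0.07  0.24 -0.05] op 49.5 gf 30.000409483909607 q [ 0.28 -0.06  1.78 -0.    1.42 -1.53]
```

```bash
python3 -m inch '[0,0,0,0,70,0,0,0,0,100,0,0,0,0,100,0,0,0,0,100,0,0,0,0,100,0,0,20,0,100,0,0,60,0,0,0,0,70,0,0,0,0,70,0,0,0,0,70,0,0]' 30 >/dev/null;python3 -m inch '[0,0,0,0,0,0,0,0,0,0,0,0,0,0,0,0,0,-10,0,0,0,0,-20,0,0,0,0,-30,0,0,0,0,-40,0,0,0,0,-50,0,0,0,0,-60,0,0,0,0,-60,0,0]';python3 -c "from h import *;st()"; python3 -m inch '[0,0,-3,0,0,0,0,-6,0,0,0,0,-9,0,0,0,0,-12,0,0,0,0,-15,0,0,0,0,-18,0,0,0,0,-20,0,0,0,0,-20,0,0]'>/dev/null;python3 -c "from h import *;st()"
```

```text
t: 29.63
tool_pos: [0.4813, 0.191, 0.1367]
orientation: [0.376, -3.116, 0.001]
force: [-0.3, -0.2, -0.3]
opening: 0.0027
gripper_force: 0.0
t 29.6333 tcp [481.3 191.  136.7] yang 103.7 tilt [-0.003 -0.001] F [-0.3 -0.2 -0.3] T [-0.01  0.03  0.02] op 2.7 gf 0.0 q [ 0.28 -0.06  1.77 -0.    1.44 -1.53]
t 30.3 tcp [483.9 191.9 120.4] yang 103.7 tilt [0.003 0.001] F [2.5 0.7 4.3] T [ 0.13 -0.49 -0.02] op 0.5 gf 1.9453753530979156 q [ 0.28 -0.05  1.79  0.    1.4  -1.53]
```

Continue down to about 94 mm reported.

```bash
python3 -m inch '[-1,0,-3,0,0,-1,0,-6,0,0,-1,0,-9,0,0,-1,0,-12,0,0,-1,0,-12,0,0]'>/dev/null;python3 -c "from h import *;st()"; python3 -m inch '[0,0,-3,0,0,0,0,-6,0,0,0,0,-9,0,0,0,0,-12,0,0,0,0,-14,0,0,0,0,-15,0,0,0,0,-15,0,0,0,0,-15,0,0]'>/dev/null;python3 -c "from h import *;st()"
```

```text
t 30.7167 tcp [483.1 191.8 108.5] yang 103.7 tilt [0.003 0.001] F [ 3.6 -0.2  4.1] T [ 0.17 -0.56 -0.01] op 0.7 gf 2.037210473790765 q [ 0.28 -0.04  1.8  -0.    1.38 -1.53]
t 31.3833 tcp [483.2 191.9  93.8] yang 103.7 tilt [0.003 0.001] F [3.1 1.  5.7] T [ 0.04 -0.48  0.01] op 0.3 gf 2.912892820313573 q [ 0.28 -0.03  1.82 -0.    1.35 -1.53]
```

```bash
python3 -m inch '[0,0,10,0,0,0,0,40,0,0,0,0,80,0,0,0,0,130,0,0,0,0,130,0,0,0,0,130,0,100,0,0,130,0,100]'>/dev/null
python3 - <<'E'
from m import *
st();s=snap('scene')
cv2.imwrite('pics/g9.png',cv2.resize(s['image'][120:220,220:340],(600,500),interpolation=cv2.INTER_CUBIC))
r=cv2.findNonZero(cv2.inRange(cv2.cvtColor(s['image'],cv2.COLOR_BGR2HSV),np.array((0,180,100)),np.array((5,255,255)))[110:160,300:330]);print(r.reshape(-1,2).mean(0)+[300,110])
E
```

```text
t 31.9667 tcp [481.7 191.6 223. ] yang 103.8 tilt [0.001 0.   ] F [ 0.6 -0.7 -0.6] T [-0.04  0.04  0.01] op 9.6 gf 0.0 q [ 0.28 -0.11  1.65  0.    1.59 -1.53]
[311.04597701 140.93103448]
```

View pics/g9.png

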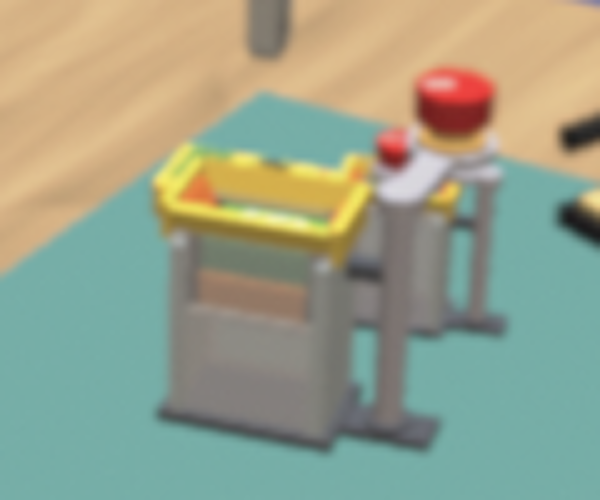

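Both packs are in: green on top, level below the lips, with orange under it. Now I return to the cap.

```bash
python3 -m inch '[0,0,10,-7,100,10,13,10,-14,100,20,27,10,-21,100,30,40,10,-28,100,39,53,10,-35,100,49,66,10,-42,100,59,80,10,-49,100,69,93,10,-56,100,78.6,106.1,10,-63,100,78.6,106.1,10,-70,100]'>/dev/null;python3 -m inch '[0,0,0,-7,100,0,0,0,-9.8,100,0,0,0,-9.8,100,0,0,0,-9.8,100]'>/dev/null;python3 -c "from h import *;st()"
```

```text
t 33.1833 tcp [559.2 297.2 230.2] yang 24.1 tilt [-0.004 -0.001] F [-0.1 -0.4 -0.8] T [-0.06 -0.01 -0.  ] op 92.9 gf 0.0 q [ 0.41  0.21  1.31  0.    1.62 -0.01]
```

```bash
python3 -m inch '[0.5,0,-20,0,100,0.5,0,-40,0,100,0.5,0,-55,0,100,0.5,0,-66,0,100,0.5,0,-66,0,100,0.5,0,-66,0,100]' 25 >/dev/null;python3 -c "from h import *;st()";python3 -m inch '[0,0,0,0,40,0,0,0,0,40,0,0,0,0,40,0,0,0,0,40,0,0,0,0,40,0,0,0,0,40,0,0,0,0,40,0,0,0,0,40,0,0,0,0,40]' 25 >/dev/null;python3 -c "from h import *;st()"
```

```text
t 33.6833 tcp [560.1 297.3 165.7] yang 24.0 tilt [-0.002 -0.001] F [-0.  -0.9  0.5] T [-0.09  0.    0.01] op 92.9 gf 0.0 q [ 0.41  0.23  1.41  0.    1.51 -0.01]
t 34.4333 tcp [560.8 297.6 166.7] yang 23.9 tilt [0. 0.] F [-0.5 -0.6  1.8] T [-0.04  0.11 -0.02] op 49.5 gf 25.000067353248596 q [ 0.41  0.23  1.4  -0.    1.51 -0.01]
```

Run:
```python
import numpy as np
P=np.array([568.3,209.6])
for s in range(7,112,7):
    a=np.radians(95+s); print(s,(P+88*np.array([np.cos(a),np.sin(a)])-[560.8,297.6]).round(1))
```

```text
7 [-10.8  -1.9]
14 [-21.1  -4.8]
21 [-31.1  -8.9]
28 [-40.4 -14.2]
35 [-49.1 -20.6]
42 [-56.9 -28. ]
49 [-63.7 -36.3]
56 [-69.5 -45.3]
63 [-74.1 -55. ]
70 [-77.5 -65.2]
77 [-79.6 -75.8]
84 [-80.5 -86.5]
91 [-80.  -97.2]
98 [ -78.2 -107.8]
105 [ -75.2 -118.1]
```

```bash
python3 -m inch '[-10.8,-1.9,0,7,40,-21.1,-4.8,0,14,40,-31.1,-8.9,0,21,40,-40.4,-14.2,0,28,40,-49.1,-20.6,0,35,40,-56.9,-28,0,42,40,-63.7,-36.3,0,49,40,-69.5,-45.3,0,56,40,-74.1,-55,0,63,40,-74.1,-55,0,63,40]'>/dev/null;python3 -c "from h import *;st()"; python3 -m inch '[-3.4,-10.2,0,7,40,-5.5,-20.8,0,14,40,-6.4,-31.5,0,21,40,-6.4,-31.5,0,21,40,-6.4,-31.5,0,21,40]'>/dev/null;python3 -c "from h import *;st()"
```

```text
t 35.2667 tcp [486.5 241.3 166.6] yang 87.3 tilt [ 0.001 -0.001] F [ 1.6 -1.3 -2.1] T [-0.12 -0.38  0.08] op 49.4 gf 24.997291266918182 q [ 0.37 -0.02  1.67 -0.    1.49 -1.16]
t 35.6833 tcp [481.  211.1 166.6] yang 107.6 tilt [0.001 0.   ] F [ 5.1 -1.2 -3.2] T [-0.15 -0.94 -0.02] op 49.2 gf 24.9988254904747 q [ 0.32 -0.07  1.72 -0.    1.49 -1.56]
```

```bash
python3 -m inch '[1,-10,0,7,40,2,-19,0,13,40,2,-20,0,14,40,2,-20,0,14,40,2,-20,0,14,40]'>/dev/null;python3 -c "from h import *;st()"; python3 -m inch '[0,-1.5,0,0,40,0,-1.5,0,0,40]'>/dev/null;python3 -c "from h import *;st()"
```

```text
t 36.1 tcp [483.  192.  166.7] yang 121.6 tilt [0.001 0.001] F [ 5.6  1.3 -2.3] T [ 0.2  -0.95  0.04] op 49.5 gf 24.999481737613678 q [ 0.28 -0.08  1.73  0.    1.49 -1.84]
t 36.2667 tcp [483.  191.7 166.7] yang 121.6 tilt [0.002 0.003] F [ 5.3  5.5 -2.9] T [ 1.1  -1.02  0.04] op 49.7 gf 24.999310076236725 q [ 0.28 -0.08  1.73  0.    1.49 -1.85]
```

At the swing stop. Screw down.

```bash
python3 -m inch '[0.5,0.5,-0.7,-7,40,0.5,0.5,-1.5,-14,40,0.5,0.5,-2.2,-21,40,0.5,0.5,-2.9,-28,40,0.5,0.5,-3.7,-35,40,0.5,0.5,-4.4,-42,40,0.5,0.5,-5.1,-49,40,0.5,0.5,-5.9,-56,40,0.5,0.5,-6.6,-63,40,0.5,0.5,-6.6,-63,40]'>/dev/null;python3 -c "from h import *;st()"; python3 -m inch '[0,0,-0.7,-7,40,0,0,-1.5,-14,40,0,0,-2.2,-21,40,0,0,-2.9,-28,40,0,0,-3.7,-35,40,0,0,-4.4,-42,40,0,0,-5.1,-49,40,0,0,-5.3,-52,40,0,0,-5.3,-52,40]'>/dev/null;python3 -c "from h import *;st()"
```

```text
t 37.1 tcp [483.1 191.1 160. ] yang 58.3 tilt [0.    0.001] F [ 3.3  0.2 -1.5] T [ 0.15 -0.58 -0.03] op 49.2 gf 25.001463890075684 q [ 0.28 -0.08  1.74  0.    1.48 -0.74]
t 37.85 tcp [482.3 190.7 154.6] yang 6.9 tilt [-0.001  0.   ] F [-0.5  0.5  0.3] T [-0.12  0.08 -0.1 ] op 49.6 gf 25.001074969768524 q [ 0.28 -0.08  1.75  0.    1.47  0.16]
```

```bash
python3 -m inch '[0,0,-0.2,-2,40,0,0,-0.4,-4,40,0,0,-0.4,-4,40]'>/dev/null;python3 -c "from h import *;st()"; python3 -m inch '[0,0,-0.2,-2,40,0,0,-0.4,-4,40,0,0,-0.4,-4,40]'>/dev/null;python3 -c "from h import *;st()";python3 -m inch '[0,0,-0.2,-2,40,0,0,-0.4,-4,40,0,0,-0.4,-4,40]'>/dev/null;python3 -c "from h import *;st()"
```

```text
t 38.1 tcp [482.3 190.5 154.2] yang 3.0 tilt [-0.001  0.   ] F [-1.3  0.3 -0.2] T [-0.08  0.2  -0.04] op 49.1 gf 25.000598430633545 q [ 0.28 -0.08  1.75  0.    1.47  0.22]
t 38.35 tcp [482.2 190.5 153.8] yang -1.0 tilt [-0.001  0.   ] F [-1.8  0.9  0.6] T [0.16 0.46 0.12] op 49.4 gf 25.000669062137604 q [ 0.28 -0.08  1.75  0.    1.47  0.29]
t 38.6 tcp [481.8 191.6 153.7] yang -4.9 tilt [-0.002  0.002] F [-4.2  5.2  3.4] T [0.74 0.98 0.35] op 49.3 gf 25.00133514404297 q [ 0.28 -0.08  1.75  0.    1.47  0.36]
```

Torque about z has risen to 0.35 N m, so the cap is home. Release, retreat and look.

```bash
python3 -m inch '[0,0,0,0,100,0,0,0,0,100,0,0,0,0,100,0,0,0,0,100,0,0,0,0,100,0,0,10,0,100,0,0,50,0,100,0,0,90,0,100,-30,-40,90,0,100,-50,-80,90,0,100]'>/dev/null;python3 -m inch '[-30,-40,0,0,100,-50,-80,0,0,100,-60,-120,0,0,100,-70,-160,0,0,100,-70,-200,0,0,100,-70,-240,0,0,100,-70,-240,0,0,100,-70,-240,0,0,100]'>/dev/null
python3 - <<'E'
from m import *
st();s=snap('scene');t=snap('top')
a=cv2.resize(s['image'][120:220,220:320],(400,400),interpolation=cv2.INTER_CUBIC)
b=cv2.resize(t['image'][160:240,140:220],(400,400),interpolation=cv2.INTER_CUBIC)
cv2.imwrite('pics/g10.png',np.hstack([a,b]))
r=blobs(t,*COL['red'],(150,180,200,230));print([(x[0],x[1]) for x in r])
r=blobs(s,*COL['red'],(255,130,295,170));print([(x[0],x[1]) for x in r])
E
```

```text
t 40.1 tcp [ 367.6 -122.3  244.1] yang -5.4 tilt [ 0.    -0.001] F [ 0.1  1.3 -0.1] T [-0.09  0.    0.02] op 93.1 gf 0.0 q [-0.45 -0.49  1.92 -0.    1.71 -0.36]
[(243, array([170.04115226, 205.33333333]))]
[(86, array([273.63953488, 150.11627907]))]
```

View pics/g10.png

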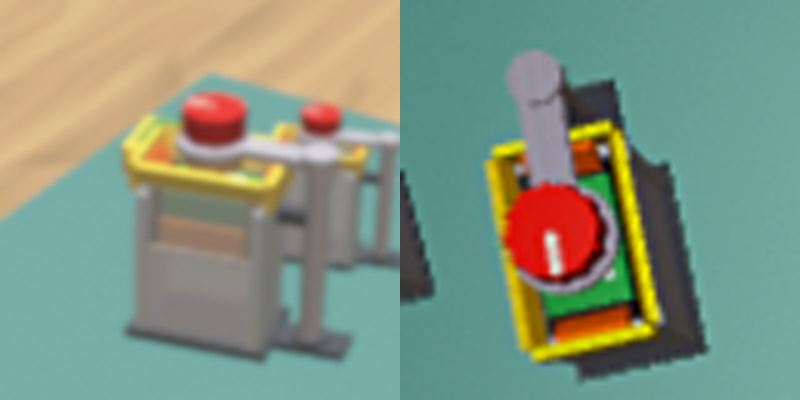

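The cap is back on its mouth at (555,232), with the stripe turned slightly past its start angle, so it is home. Both packs show through the wall, level, and the arm is clear.

```bash
python3 -c "
from plant import job;print(job.close_job())"
```

```text
the job is handed in; nothing more can be done
None
```

I handed the job in: both packs present (orange, then green) are in the magazine under the spring lips, the cap is swung back and screwed home, and the robot is clear; the hand-in returned no verdict.

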